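Get the matches out of the child-safe box

TASK

The matches are locked in the child-safe wooden box. Pick up the wooden release dowel, find the small slot-shaped hole in the white catch on the back of the box with its tip, and press the spring catch in gently until the lid springs open; then lay the dowel down on the worktop, take the matchbox out and put it down flat on the worktop without dropping it. Leave the sugar jar, tea cup and garlic where they are.

Things in the scene. Friction and masses are not known exactly. Their poses are not given: they have to be found in the camera images.
- match_safe: Low box of light wood, 150 (x) x 190 (y) x 84 mm high with its lid shut, stuck fast to the worktop by rubber feet. Origin: centre of its underside on the worktop, z up. Inside 130 x 170 mm, centred; inner floor at z = 14 mm, wall tops at 74 mm, then the 10 mm lid. Its back (-x side, outer wall face at x = -75 mm) carries the white catch housing.
- catch_face (a point): Nominal middle of the catch housing's flat outer face: x = -119, y = 0, z = 46 mm in the box's frame and turned like the box, so the way in is +x. The housing (72 mm wide, z = 6 to 72 mm) was screwed on by hand: its hole lies at this x and z, but anywhere from 12 mm left to 12 mm right (y), new each time and not measured; find it by feel or look.
- catch_plate (a point): Nominal middle of the red push plate of the spring catch (38 mm wide), seen through the hole, 19 mm in from the face. The hole is an upright slot 10.5 mm wide (y) and 18 mm high (z), sharp-edged, 10 mm deep. The plate starts to move at 5 N; the lid is let go after about 6 mm, the stop comes at 10 mm and 10 N. Catch and housing break if the dowel presses on them with more than 20 N.
- lid (a joint): Lid angle in rad: 0 shut, 1.85 fully open. Hinged along the box's +x edge at z = 74 mm. When the catch lets go it springs fully open by itself in about 2 s and stays, leaning a little past upright. A white tab of the lid roofs the catch housing (z = 75 to 84 mm, out to x = -121 mm in the box's frame).
- dowel: Release dowel lying on the worktop: square wooden handle 70 (x) x 24 x 24 mm, a brass collar 15 mm across, then a straight round rod 8 mm across along +x with a flat end. Origin: centre of the handle's underside, z up as it lies; rod axis at z = 12 mm, tip at x = 110 mm, handle from x = -35 to 35 mm. 55 to 115 g.
- dowel_tip (a point): The flat end of the dowel's rod, 110 mm from the handle's centre.
- matches: Matchbox 36 (x) x 52 (y) x 14 mm (z), its tray fixed, about 30 g, lying flat on the inner floor of the box. Origin: centre of its underside, z up.
- sugar_jar: Squat glass sugar jar, 72 mm across, 81 mm high; bystander. Origin: centre of its underside.
- tea_cup: Glazed tea cup, 87 x 111 x 72 mm; bystander. Origin: middle of its underside.
- garlic: Bulb of garlic, 60 x 57 x 58 mm; bystander. Origin: middle of its underside.

How it is judged:
By the outcome, as a careful person would: the job done as asked, in the order asked, and still so for the second after the job is handed in, with the robot touching nothing.
It also fails if it takes over 72 s, if anything falls off the work surface, if the arm or the gripper's body presses on something with over 40 N, if the wrist force passes 120 N, or if a joint passes its speed limit or range.

ROBOT

A 7-joint arm with a two-finger parallel gripper is mounted at the origin on a cart in front of the work surface, level with it; the furniture and walls round the work are solid. World frame = base frame: x ahead of the robot, y to its left, z up, the work surface at z = 0. Lengths are in m, angles in rad, forces in N, time in s.
With the tool pointing down it reaches from about 0.4 to 0.85 m from the base axis. Payload 10.4 kg.
Tool frame: the origin (TCP) lies midway between the tips of the shut fingers; the grasp point (between the pads) lies 19 mm behind it; y points along the fingers, x is the direction in which the jaws open and shut, and the axes are right-handed (so a half turn about y gives the same grasp; the last joint's range is limited). The gripper opens to 87 mm and grips with 3 to 60 N. Pads are 19 mm wide; open, the fingers measure 117 mm over their backs; the gripper's body (75 mm by 190 mm) begins 51 mm behind the grasp point.
Start: joints at [1.227, 0.332, -0.065, 1.46, 0.022, 1.35, -0.088], TCP at [0.197, -0.593, 0.223] pointing down, gripper open.
Joint ranges: [-2.6, 2.6], [-0.5, 2.12], [-1.47, 1.34], [0.16, 2.42], [-1.27, 4.41], [0.06, 2.06], [-2.6, 2.6]. Speed limits (rad/s): [2.22, 2.22, 2.79, 2.79, 3.14, 3.14, 3.14].

INTERFACE

Orientations are given as a unit quaternion [x, y, z, w].
In Python, from bench import * gives the robot as it stands.
- The arm moves only by the tool jog_arm, never from a script. Its argument "commands" is a list of rows, each an object with "translation": the shift along the world's x, y, z in mm, a list of three; "twist": the turn about the world's z in rad. A call has 1 to 20 rows; each row shifts and turns the commanded pose from where the row before left it; what a row does not reach is not made up. A row lasts 1/10 s, in which the tool goes at most 50 mm and 8.59 degrees, less where a joint would pass 70% of its speed; a pose out of reach is approached as far as the arm can. A call is refused whole if a number of a shift passes 50 or a number of a turn 0.15, either way. A call with a gripper value outside its range is refused whole. "grip" is the closure, from 0 (fully open) to 1 (shut), set as the call begins (left out, the last holds). The fingers move at their own pace and stop on an object; "grip_force" is the grip in N (left out, the last holds). Time passes only in rows, so rows that do not move let the fingers close. It gives the time, the measured TCP pose, the force and the opening at its end, in the units of the state.
- read_state(): the state, without advancing time (a new reading comes with each control period).
- camera(name): name is "scene" or "top"; returns a dict with "img" (420x560x3 uint8, red, green, blue), "fx", "fy", "cx", "cy" (pixels), "dist" ([k1, k2, p1, p2, k3] as OpenCV has them; the pictures are not rectified), "cam_to_world" (4x4, takes a point from camera to world coordinates). Camera axes: x right, y down, z forward; pixel columns grow to the right and rows downward; lengths in m; the calibration is good to about 2 mm. A picture is of the moment at which its call begins. There is no depth.
- close_job(): hands the job in, once; it reports no verdict.
The state is a dict: "time": time; "joint_positions": joint angles; "joint_vel": joint speeds; "joint_torque": joint torques, N m; "ee_pos": TCP position; "eef_rot": TCP orientation; "ft_force": force on the tool from outside, world axes, zero at the start; "torque": the same for the moment, N m; "width": finger opening in m.
Only numpy, scipy, OpenCV 4.12 (cv2) and the standard library are available. Lean on these libraries where they do the work, as an engineer would, in place of code of your own. Each camera call takes 0.05 s, during which the arm holds its last target.

## Working session

There is one attempt and no reset: what is moved stays moved. The work goes in short steps, Python scripts to look and compute and a tool call to move; the robot and the scene stay as the last step left them, time stands still between calls to the robot, and variables do not carry over. Pictures are saved under pics/ and viewed, and the job is handed in when it is done.

Besides the shell and the picture viewer there is one more tool, called after "Request:" in YAML: its name, and indented under it one key for each argument. jog_arm: Moves the arm, as the interface text tells. Its arguments: {"type":"object","properties":{"commands":{"type":"array"},"grip":{"type":"number"},"grip_force":{"type":"number"}},"required":["commands"]}

```bash
ls; mkdir -p pics
python3 - <<'E'
from bench import *
import cv2
s=read_state(); print(s)
for n in("scene","top"):
    c=camera(n); cv2.imwrite(f"pics/{n}0.png",c["img"][:,:,::-1]); print(n,c["fx"],c["fy"],c["cx"],c["cy"],c["dist"],c["cam_to_world"])
E
```

```text
pics
{'time': 0.0, 'joint_positions': array([ 1.22742284,  0.33288575, -0.06472443,  1.46098025,  0.02159405,
        1.34991681, -0.08851256]), 'joint_vel': array([-1.27936620e-03, -1.14591008e-03,  8.39049911e-05,  2.07879314e-03,
       -1.03078178e-03,  1.73828970e-03,  3.47092771e-04]), 'joint_torque': array([ 5.70549000e-04, -6.23254108e+01,  2.46119028e-02, -3.89883077e+01,
       -6.15100167e-02,  4.01715073e-02,  1.42211047e-04]), 'ee_pos': array([ 0.19694114, -0.59272471,  0.22172676]), 'eef_rot': array([-0.57314661,  0.41416393, -0.41328363,  0.57373151]), 'ft_force': array([-0.10183623,  0.40764329, -0.75128344]), 'torque': array([ 0.00675007, -0.00989794, -0.0142344 ]), 'width': 0.08703170541278404}
scene 461.52831969355503 461.52831969355503 282.9306141803982 202.09987967679123 [-0.12606409  0.          0.          0.          0.        ] [[-0.76489653 -0.32996835  0.55322165 -0.207103  ]
 [-0.64410252  0.38101961 -0.66329179  0.94896975]
 [ 0.008077   -0.86368104 -0.50397402  0.79865996]
 [ 0.          0.          0.          1.        ]]
top 504.8938211037318 504.8938211037318 273.67906743309044 204.04955873496212 [-0.06876201  0.          0.          0.          0.        ] [[ 0.01632806 -0.99686597  0.07740565  0.51263927]
 [-0.99950516 -0.01419153  0.0280719  -0.01089737]
 [-0.02688542 -0.07782571 -0.9966044   1.31029365]
 [ 0.          0.          0.          1.        ]]
```

View pics/scene0.png

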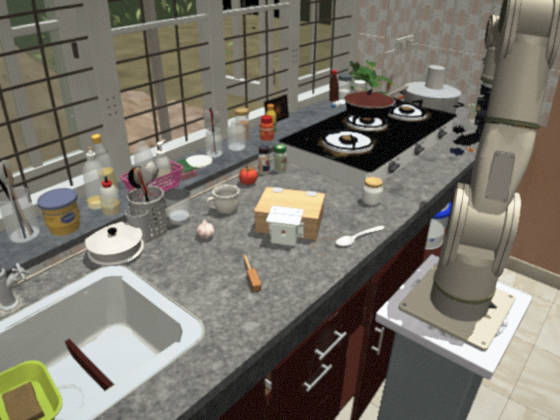

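View pics/top0.png

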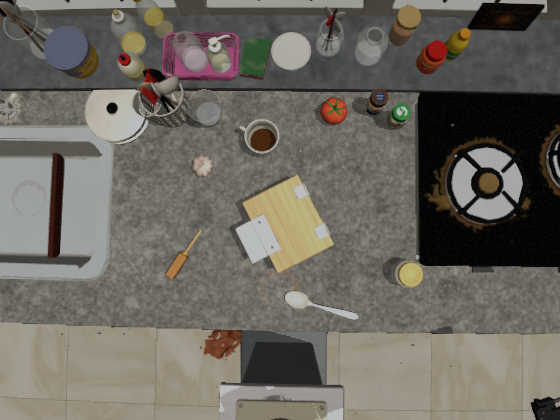

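```bash
cat > h.py <<'E'
import numpy as np, cv2
from bench import *
from scipy.spatial.transform import Rotation as R
def K(c): return np.array([[c["fx"],0,c["cx"]],[0,c["fy"],c["cy"]],[0,0,1.]])
def ray(c,uv):
    p=cv2.undistortPoints(np.array(uv,float).reshape(-1,1,2),K(c),np.array(c["dist"])).reshape(-1,2)
    d=np.c_[p,np.ones(len(p))]@c["cam_to_world"][:3,:3].T
    return c["cam_to_world"][:3,3],d
def onz(c,uv,z):
    o,d=ray(c,uv); return o+d*((z-o[2])/d[:,2])[:,None]
def onplane(c,uv,p,n):
    o,d=ray(c,uv); return o+d*(((p-o)@n)/(d@n))[:,None]
def proj(c,P):
    T=np.linalg.inv(c["cam_to_world"]); P=np.atleast_2d(P)
    return cv2.projectPoints(P@T[:3,:3].T+T[:3,3],np.zeros(3),np.zeros(3),K(c),np.array(c["dist"]))[0].reshape(-1,2)
def crop(c,fn,x0,y0,w,h,s):
    im=c["img"][y0:y0+h,x0:x0+w,::-1]
    cv2.imwrite(fn,cv2.resize(im,None,fx=s,fy=s,interpolation=cv2.INTER_CUBIC))
E
python3 - <<'E'
from h import *
c=camera("top"); np.save("top0.npy",c,allow_pickle=True)
crop(c,"pics/t1.png",150,165,190,140,4)
c=camera("scene"); np.save("sc0.npy",c,allow_pickle=True)
crop(c,"pics/s1.png",230,180,110,110,5)
print(R.from_quat(read_state()["eef_rot"]).as_matrix().round(3))
E
```

```text
[[ 0.315 -0.     0.949]
 [-0.949  0.001  0.315]
 [-0.001 -1.    -0.   ]]
```

View pics/t1.png

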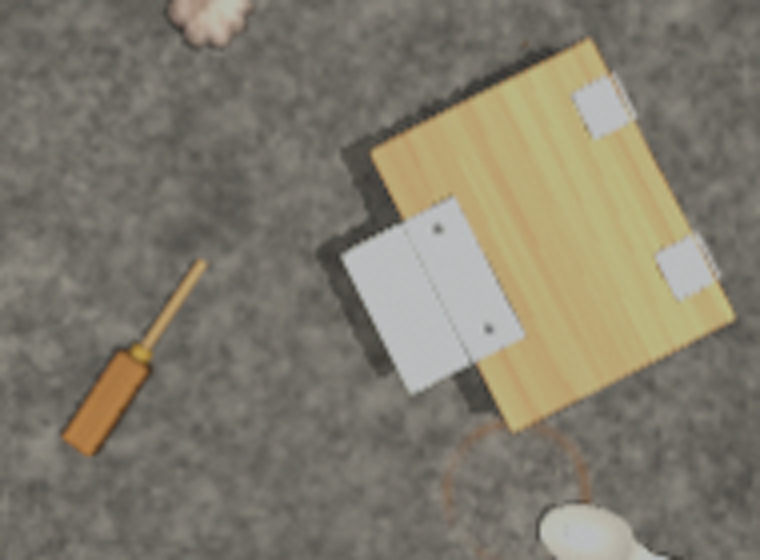

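View pics/s1.png

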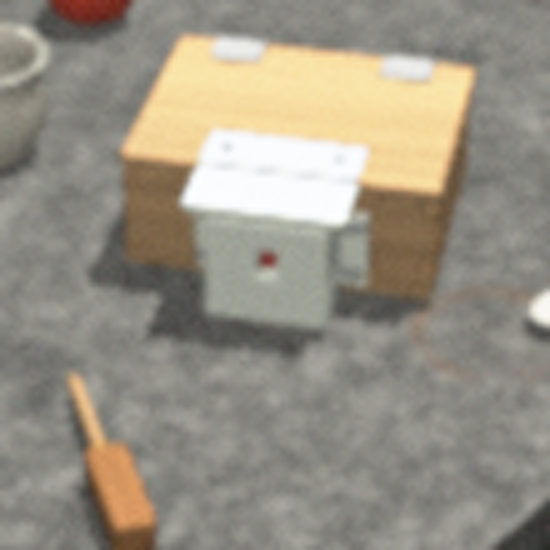

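Run:
```python
from h import *
c=np.load("top0.npy",allow_pickle=True).item(); s=np.load("sc0.npy",allow_pickle=True).item()
im=c["img"]; hsv=cv2.cvtColor(im,cv2.COLOR_RGB2HSV)
f=lambda p,k,x,y:(np.array(p,float)+.5)/k-.5+[x,y]
q=f([(371,152),(590,38),(735,319),(515,432)],4,150,165)
P=onz(c,q,.084); print(P.round(4),[np.linalg.norm(P[i]-P[(i+1)%4]).round(4) for i in range(4)])
ctr=P.mean(0)[:2]; d=P[1]-P[0]+P[2]-P[3]; d2=P[0]-P[3]+P[1]-P[2]
y1=np.arctan2(d[1],d[0]); y2=np.arctan2(d2[1],d2[0])-np.pi/2; print("box",ctr,y1,y2)
# dowel: mask orange
m=((hsv[...,0]>5)&(hsv[...,0]<20)&(hsv[...,1]>130)).astype(np.uint8); m[:,:150]=0;m[:220]=0;m[:,215:]=0;m[290:]=0
n,l,st,ce=cv2.connectedComponentsWithStats(m); print(st,ce)
h=f([(126,347),(152,364),(63,437),(94,456),(202,261),(141,353)],4,150,165)
H=onz(c,h[:4],.024);T=onz(c,h[4:],.012); print(H.round(4),T.round(4))
print("handle ctr",H.mean(0), "len",np.linalg.norm((H[0]+H[1]-H[2]-H[3])/2),"w",np.linalg.norm(H[0]-H[1]),np.linalg.norm(H[2]-H[3]))
for a,b in((H[:2].mean(0),H[2:].mean(0)),(T[0],H.mean(0)),(T[0],T[1])): v=a-b;print("yaw",np.arctan2(v[1],v[0]),np.linalg.norm(v[:2]))
# hole in scene: red centre
im=s["img"].astype(int)
red=(im[...,0]-im[...,1]>30)&(im[...,0]-im[...,2]>30); ys,xs=np.nonzero(red[225:242,275:295]); print(list(zip(xs+275,ys+225)))
print(im[228:240,279:288].tolist())
yaw=(y1+y2)/2
ex=np.array([np.cos(yaw),np.sin(yaw),0]);ey=np.array([-ex[1],ex[0],0])
o=np.array([*ctr,0])
pf=o-.119*ex
u=f([(267,264),(258,252),(277,252),(258,277),(277,277),(205,313),(328,328),(205,220),(334,225)],5,230,180)
W=onplane(s,u,pf,ex); 
for w in W: print((w-o)@ex,(w-o)@ey,w[2])
```

```text
[[ 0.6103  0.1002  0.084 ]
 [ 0.6821 -0.0325  0.084 ]
 [ 0.5122 -0.1223  0.084 ]
 [ 0.442   0.0096  0.084 ]] [np.float64(0.1509), np.float64(0.1922), np.float64(0.1494), np.float64(0.1911)]
box [ 0.56164794 -0.0112685 ] -1.0783662487681576 -1.0808588049966295
[[     0      0    560    420 234943]
 [   166    251     22     28    256]
 [   185    251      1      1      1]] [[279.61275714 209.43939168]
 [176.38671875 264.9609375 ]
 [185.         251.        ]]
[[0.4878 0.2601 0.024 ]
 [0.4773 0.2431 0.024 ]
 [0.4297 0.2992 0.024 ]
 [0.4181 0.2788 0.024 ]] [[0.5438 0.2147 0.012 ]
 [0.4839 0.2528 0.012 ]]
handle ctr [0.45319557 0.27031832 0.024     ] len 0.06957510645302753 w 0.020042567566269293 0.023442591488568098
yaw -0.5678509814324816 0.06957510645302754
yaw -0.5502734786678664 0.10633804803780234
yaw -0.5658159329440412 0.07103511903296687
[(np.int64(282), np.int64(231)), (np.int64(283), np.int64(231)), (np.int64(284), np.int64(231)), (np.int64(282), np.int64(232)), (np.int64(283), np.int64(232)), (np.int64(284), np.int64(232))]
[[[157, 160, 148], [161, 164, 154], [158, 161, 150],
[... 1642 characters left out ...]
[[161, 163, 153], [160, 163, 151], [155, 158, 148], [156, 158, 149], [158, 163, 152], [156, 158, 150], [156, 159, 149], [159, 163, 152], [157, 162, 151]]]
-0.11899999999999974 -0.0004578525777822387 0.04720884754542598
-0.1190000000000001 0.004939188446013114 0.054796462759266085
-0.11899999999999998 -0.006294976073462919 0.05643895850388281
-0.11900000000000019 0.004829282258852808 0.037280959133892844
-0.11899999999999993 -0.0064805251352548 0.03897136750894614
-0.11900000000000004 0.03678951561419897 0.006663041626159494
-0.119 -0.0374143802039306 0.007341153467045114
-0.11899999999999987 0.03639978263419949 0.0724148891183597
-0.11900000000000006 -0.039287961185279746 0.07976965779909351
```

Request:
jog_arm:
  commands:
    - {"translation":[28,21,0],"twist":0.083}
    - {"translation":[28,21,0],"twist":0.083}
    - {"translation":[28,21,0],"twist":0.083}
    - {"translation":[28,21,0],"twist":0.083}
    - {"translation":[28,21,0],"twist":0.083}
    - {"translation":[28,21,0],"twist":0.083}
    - {"translation":[28,21,0],"twist":0.083}
    - {"translation":[28,21,0],"twist":0.083}
    - {"translation":[28,21,0],"twist":0.083}
    - {"translation":[12,37,0],"twist":0.083}
    - {"translation":[12,37,0],"twist":0.083}
    - {"translation":[12,37,0],"twist":0.083}
    - {"translation":[12,37,0],"twist":0.083}
    - {"translation":[12,37,0],"twist":0.083}
    - {"translation":[12,37,0],"twist":0.083}
    - {"translation":[12,37,0],"twist":0.083}
    - {"translation":[12,37,0],"twist":0.083}
  grip: 0

```text
time: 1.9
ee_pos: [0.5453, -0.1066, 0.2226]
eef_rot: [0.705, 0.058, -0.058, -0.705]
ft_force: [0.9, 0.1, 0.4]
width: 0.0873
```

Request:
jog_arm:
  commands:
    - {"translation":[-9.2,37.5,-8],"twist":0.084}
    - {"translation":[-9.2,37.5,-8],"twist":0.084}
    - {"translation":[-9.2,37.5,-8],"twist":0.084}
    - {"translation":[-9.2,37.5,-8],"twist":0.084}
    - {"translation":[-9.2,37.5,-8],"twist":0.084}
    - {"translation":[-9.2,37.5,-8],"twist":0.084}
    - {"translation":[-9.2,37.5,-8],"twist":0.084}
    - {"translation":[-9.2,37.5,-8],"twist":0.084}
    - {"translation":[-9.2,37.5,-8],"twist":0.084}
    - {"translation":[-9.2,37.5,-8],"twist":0.084}
    - {"translation":[0,0,-10],"twist":0}
    - {"translation":[0,0,0],"twist":0}

```text
time: 3.1
ee_pos: [0.4521, 0.267, 0.1313]
eef_rot: [-0.62, -0.339, 0.341, 0.62]
ft_force: [0.9, -0.8, 0.8]
width: 0.0868
```

Run:
```python
from h import *
s=read_state(); print(s["ee_pos"], R.from_quat(s["eef_rot"]).as_matrix().round(3), s["joint_positions"].round(2))
c=camera("top"); crop(c,"pics/t2.png",110,165,190,140,4)
```

```text
[0.45206698 0.26697528 0.13127123] [[ 0.538 -0.002 -0.843]
 [ 0.843 -0.001  0.538]
 [-0.002 -1.     0.001]] [ 0.18  0.32 -0.92  1.8   0.27  1.16  0.18]
```

View pics/t2.png

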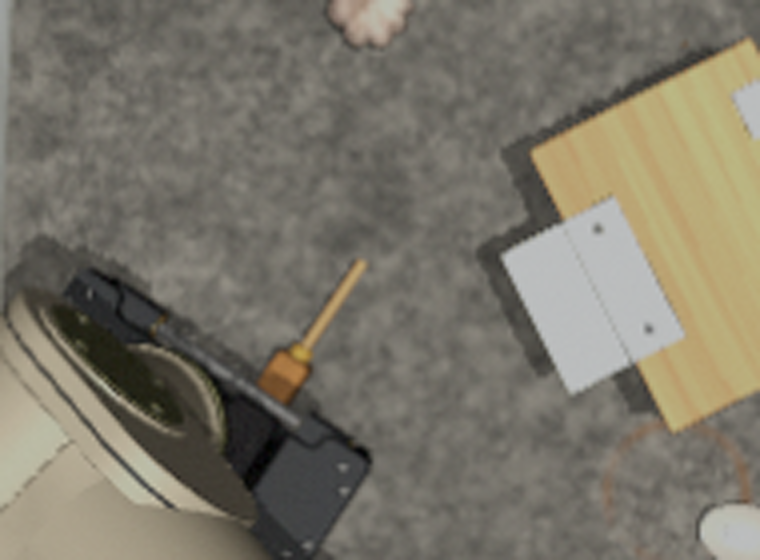

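Request:
jog_arm:
  commands:
    - {"translation":[1,3,-25],"twist":0}
    - {"translation":[0,0,-30],"twist":0}
    - {"translation":[0,0,-30],"twist":0}
    - {"translation":[0,0,-25],"twist":0}
    - {"translation":[0,0,-12],"twist":0}
    - {"translation":[0,0,-5],"twist":0}
    - {"translation":[0,0,0],"twist":0}

```text
time: 3.85
ee_pos: [0.4546, 0.2695, 0.006]
eef_rot: [0.621, 0.339, -0.339, -0.621]
ft_force: [-0.2, -1.0, 0.2]
width: 0.0867
```

Request:
jog_arm:
  commands:
    - {"translation":[0,0,0],"twist":0}
    - {"translation":[0,0,0],"twist":0}
    - {"translation":[0,0,0],"twist":0}
    - {"translation":[0,0,0],"twist":0}
    - {"translation":[0,0,0],"twist":0}
    - {"translation":[0,0,0],"twist":0}
    - {"translation":[0,0,0],"twist":0}
    - {"translation":[0,0,0],"twist":0}
  grip: 1
  grip_force: 40

```text
time: 4.65
ee_pos: [0.4541, 0.2699, 0.0056]
eef_rot: [-0.62, -0.339, 0.339, 0.62]
ft_force: [0.4, 0.9, 0.7]
width: 0.031
```

Request:
jog_arm:
  commands:
    - {"translation":[0,0,0],"twist":0}
    - {"translation":[0,0,0],"twist":0}
    - {"translation":[0,0,0],"twist":0}

```text
time: 4.95
ee_pos: [0.4541, 0.27, 0.0056]
eef_rot: [-0.62, -0.339, 0.339, 0.62]
ft_force: [0.2, -0.1, -0.4]
width: 0.0238
```

Request:
jog_arm:
  commands:
    - {"translation":[0,0,15],"twist":0}
    - {"translation":[0,0,19.4],"twist":0}
    - {"translation":[-3,-14,0],"twist":-0.127}
    - {"translation":[-3,-14,0],"twist":-0.127}
    - {"translation":[-3,-14,0],"twist":-0.127}
    - {"translation":[-3,-14,0],"twist":-0.128}
    - {"translation":[0,0,0],"twist":0}
    - {"translation":[0,0,0],"twist":0}

```text
time: 5.75
ee_pos: [0.4424, 0.2143, 0.0407]
eef_rot: [0.686, 0.174, -0.173, -0.685]
ft_force: [0.2, 0.5, -0.5]
width: 0.0237
```

Run:
```python
from h import *
s=read_state(); M=R.from_quat(s["eef_rot"]).as_matrix();print(s["ee_pos"], M.round(3),np.arctan2(M[1,0],M[0,0])-np.pi/2, s["ft_force"])
c=camera("top"); crop(c,"pics/t3.png",150,165,190,140,4); np.save("top1.npy",c,allow_pickle=True)
c=camera("scene"); crop(c,"pics/s3.png",200,170,140,120,5);np.save("sc1.npy",c,allow_pickle=True)
```

```text
[0.44244932 0.21426728 0.04074409] [[ 0.88   0.001 -0.476]
 [ 0.476  0.     0.88 ]
 [ 0.001 -1.    -0.   ]] -1.0752159450763947 [ 0.16861616  0.46211968 -0.49677766]
```

View pics/t3.png

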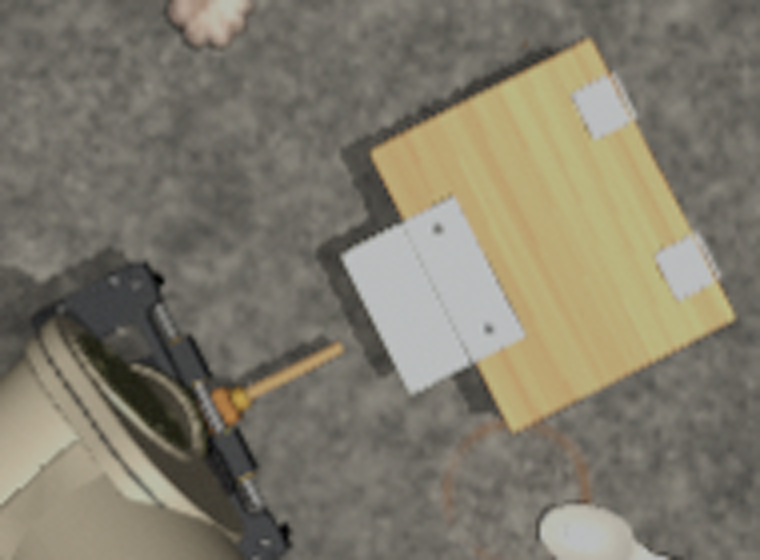

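View pics/s3.png

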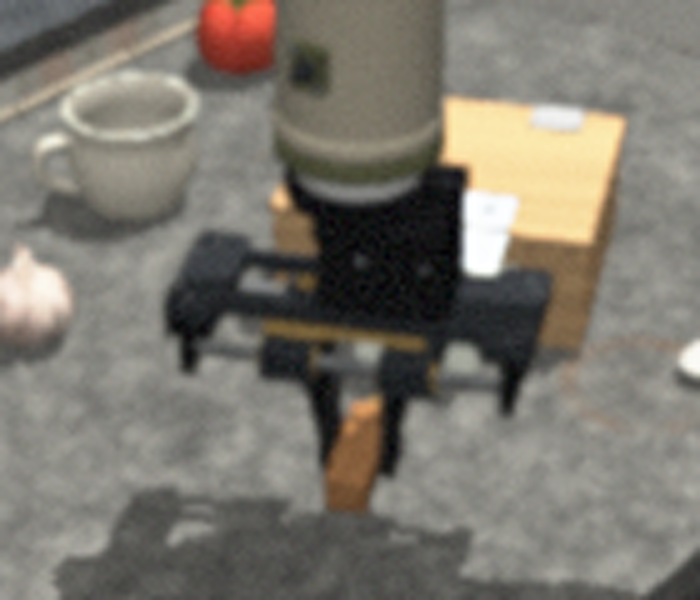

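Run:
```python
from h import *
c=np.load("top1.npy",allow_pickle=True).item(); s=np.load("sc0.npy",allow_pickle=True).item()
f=lambda p,k,x,y:(np.array(p,float)+.5)/k-.5+[x,y]
yaw=-1.0796;ex=np.array([np.cos(yaw),np.sin(yaw),0]);ey=np.array([-ex[1],ex[0],0]);o=np.array([.56165,-.01127,0])
def bf(P): return np.c_[(P-o)@ex,(P-o)@ey,P[:,2]].round(4)*1000
print("tab top",bf(onz(c,f([(343,256),(411,395),(524,334),(457,197)],4,150,165),.084)))
print("rod tip/mid",bf(onz(c,f([(341,348),(248,394),(295,370)],4,150,165),.0467)))
# lid features in scene view
print("scene lid corners(back L, back R, front R, front L)",bf(onz(s,f([(122,155),(440,192),(475,68),(182,36)],5,230,180),.084)))
print("scene tab",bf(onz(s,f([(181,207),(349,222),(368,149),(214,129)],5,230,180),.084)))
st=read_state();print("tcp",bf(st["ee_pos"][None]))
```

```text
tab top [[-119.3   46.7   84. ]
 [-120.6  -47.2   84. ]
 [ -43.   -45.7   84. ]
 [ -41.2   46.9   84. ]]
rod tip/mid [[-149.3   -1.3   46.7]
 [-214.3   -0.3   46.7]
 [-181.2   -0.3   46.7]]
scene lid corners(back L, back R, front R, front L) [[-78.   96.8  84. ]
 [-77.4 -94.2  84. ]
 [ 74.4 -94.7  84. ]
 [ 74.6  97.4  84. ]]
scene tab [[-126.1   48.8   84. ]
 [-120.5  -48.1   84. ]
 [ -38.9  -45.    84. ]
 [ -36.4   50.2   84. ]]
tcp [[-255.7    1.4   40.4]]
```

Request:
jog_arm:
  commands:
    - {"translation":[3.4,-7.3,-0.7],"twist":-0.004}
    - {"translation":[3.8,-7.1,0],"twist":0}
    - {"translation":[3.8,-7.1,0],"twist":0}
    - {"translation":[0,0,0],"twist":0}

```text
time: 6.25
ee_pos: [0.4539, 0.1908, 0.0391]
eef_rot: [0.686, 0.17, -0.17, -0.686]
ft_force: [0.5, -0.0, -1.5]
width: 0.0237
```

Request:
jog_arm:
  commands:
    - {"translation":[0.94,-1.76,0],"twist":0}
    - {"translation":[0,0,0],"twist":0}

```text
time: 6.45
ee_pos: [0.4541, 0.1905, 0.0393]
eef_rot: [-0.686, -0.171, 0.171, 0.686]
ft_force: [-1.4, -0.1, -1.4]
width: 0.0235
```

Request:
jog_arm:
  commands:
    - {"translation":[0.94,-1.76,0],"twist":0}
    - {"translation":[0,0,0],"twist":0}

```text
time: 6.65
ee_pos: [0.455, 0.1888, 0.0393]
eef_rot: [0.686, 0.171, -0.171, -0.686]
ft_force: [0.3, 0.9, -0.9]
width: 0.0237
```

Request:
jog_arm:
  commands:
    - {"translation":[0.94,-1.76,0],"twist":0}
    - {"translation":[0,0,0],"twist":0}

```text
time: 6.85
ee_pos: [0.456, 0.1869, 0.0393]
eef_rot: [0.686, 0.171, -0.171, -0.686]
ft_force: [0.5, -0.7, -0.7]
width: 0.0237
```

Request:
jog_arm:
  commands:
    - {"translation":[0.94,-1.76,0],"twist":0}
    - {"translation":[0,0,0],"twist":0}

```text
time: 7.05
ee_pos: [0.457, 0.1851, 0.0393]
eef_rot: [0.686, 0.171, -0.171, -0.686]
ft_force: [0.5, -0.7, -0.6]
width: 0.0238
```

```bash
cat > st.py <<'E'
from h import *
yaw=-1.0796;ex=np.array([np.cos(yaw),np.sin(yaw),0]);ey=np.array([-ex[1],ex[0],0]);o=np.array([.56165,-.01127,0])
s=read_state();p=s["ee_pos"]-o;F=s["ft_force"];T=s["torque"]
print("tcp box",((p@ex)*1000).round(2),((p@ey)*1000).round(2),(p[2]*1000).round(2),"F",(F@ex).round(2),(F@ey).round(2),F[2].round(2),"T",T.round(3))
E
python3 st.py
```

```text
tcp box -222.49 0.34 39.28 F 0.82 0.11 -0.63 T [ 0.039 -0.165 -0.01 ]
```

Request:
jog_arm:
  commands:
    - {"translation":[0.94,-1.76,0],"twist":0}
    - {"translation":[0,0,0],"twist":0}

```text
time: 7.25
ee_pos: [0.4579, 0.1833, 0.0393]
eef_rot: [0.686, 0.171, -0.171, -0.686]
ft_force: [0.6, 0.3, -0.8]
width: 0.0239
```

Request:
jog_arm:
  commands:
    - {"translation":[0.94,-1.76,0],"twist":0}
    - {"translation":[0,0,0],"twist":0}

```text
time: 7.45
ee_pos: [0.4589, 0.1815, 0.0392]
eef_rot: [0.686, 0.171, -0.171, -0.686]
ft_force: [-0.4, -0.4, -0.8]
width: 0.0241
```

```bash
python3 st.py
```

```text
tcp box -218.49 0.31 39.23 F 0.12 -0.52 -0.84 T [ 0.054 -0.105  0.036]
```

Request:
jog_arm:
  commands:
    - {"translation":[0.94,-1.76,0],"twist":0}
    - {"translation":[0.94,-1.76,0],"twist":0}
    - {"translation":[0,0,0],"twist":0}

```text
time: 7.75
ee_pos: [0.4608, 0.1779, 0.0392]
eef_rot: [0.686, 0.171, -0.171, -0.686]
ft_force: [0.6, -0.4, -1.8]
width: 0.0238
```

Request:
jog_arm:
  commands:
    - {"translation":[0.94,-1.76,0],"twist":0}
    - {"translation":[0,0,0],"twist":0}

```text
time: 7.95
ee_pos: [0.4617, 0.1763, 0.0393]
eef_rot: [0.686, 0.171, -0.171, -0.686]
ft_force: [0.3, -0.1, -0.9]
width: 0.0233
```

Request:
jog_arm:
  commands:
    - {"translation":[0.94,-1.76,0],"twist":0}
    - {"translation":[0,0,0],"twist":0}

```text
time: 8.15
ee_pos: [0.4626, 0.1745, 0.0393]
eef_rot: [0.686, 0.171, -0.171, -0.686]
ft_force: [-0.2, -0.0, -1.0]
width: 0.0238
```

```bash
python3 st.py
```

```text
tcp box -210.54 0.32 39.27 F -0.07 -0.23 -1.05 T [ 0.042 -0.116 -0.066]
```

Tip well past the face (about −101 to −104). Now pushing in 1–2 mm steps.

Request:
jog_arm:
  commands:
    - {"translation":[0.94,-1.76,0],"twist":0}
    - {"translation":[0,0,0],"twist":0}

```text
time: 8.35
ee_pos: [0.4636, 0.1727, 0.0393]
eef_rot: [0.686, 0.171, -0.171, -0.686]
ft_force: [0.7, 0.4, -0.8]
width: 0.0239
```

Request:
jog_arm:
  commands:
    - {"translation":[0.94,-1.76,0],"twist":0}
    - {"translation":[0,0,0],"twist":0}

```text
time: 8.55
ee_pos: [0.4643, 0.1715, 0.0393]
eef_rot: [-0.686, -0.171, 0.171, 0.686]
ft_force: [-1.7, 0.5, -0.3]
width: 0.0239
```

```bash
python3 st.py
```

```text
tcp box -207.1 0.36 39.28 F -1.24 -1.21 -0.26 T [ 0.3    0.075 -0.019]
```

Request:
jog_arm:
  commands:
    - {"translation":[0.7,-1.32,0],"twist":0}
    - {"translation":[0,0,0],"twist":0}

```text
time: 8.75
ee_pos: [0.4647, 0.1708, 0.0393]
eef_rot: [-0.686, -0.171, 0.171, 0.687]
ft_force: [-3.0, 4.5, 0.0]
width: 0.024
```

```bash
python3 st.py
```

```text
tcp box -206.26 0.34 39.28 F -5.36 -0.57 0.0 T [ 0.879  0.388 -0.017]
```

Request:
jog_arm:
  commands:
    - {"translation":[0.7,-1.32,0],"twist":0}
    - {"translation":[0,0,0],"twist":0}

```text
time: 8.95
ee_pos: [0.4653, 0.1697, 0.0393]
eef_rot: [-0.686, -0.171, 0.171, 0.687]
ft_force: [-3.0, 4.8, -0.2]
width: 0.0236
```

```bash
python3 st.py
```

```text
tcp box -205.02 0.34 39.27 F -5.68 -0.41 -0.19 T [ 1.024  0.459 -0.016]
```

Request:
jog_arm:
  commands:
    - {"translation":[0.7,-1.32,0],"twist":0}
    - {"translation":[0.7,-1.32,0],"twist":0}
    - {"translation":[0,0,0],"twist":0}

```text
time: 9.25
ee_pos: [0.4665, 0.1673, 0.0393]
eef_rot: [-0.685, -0.171, 0.171, 0.687]
ft_force: [-4.5, 6.9, 1.0]
width: 0.0238
```

```bash
python3 st.py
```

```text
tcp box -202.38 0.32 39.26 F -8.23 -0.67 0.96 T [ 1.255  0.683 -0.064]
```

Request:
jog_arm:
  commands:
    - {"translation":[0.7,-1.32,0],"twist":0}
    - {"translation":[0,0,0],"twist":0}

```text
time: 9.45
ee_pos: [0.4671, 0.1662, 0.0393]
eef_rot: [-0.685, -0.171, 0.171, 0.687]
ft_force: [-3.5, 6.6, -0.0]
width: 0.0238
```

```bash
python3 st.py
```

```text
tcp box -201.07 0.34 39.28 F -7.48 0.01 -0.03 T [ 1.335  0.73  -0.086]
```

Request:
jog_arm:
  commands:
    - {"translation":[0.6,-1.1,0],"twist":0}
    - {"translation":[0,0,0],"twist":0}
    - {"translation":[0,0,0],"twist":0}

```text
time: 9.75
ee_pos: [0.4676, 0.1652, 0.0393]
eef_rot: [-0.685, -0.171, 0.172, 0.687]
ft_force: [-3.9, 6.2, 0.2]
width: 0.0237
```

```bash
python3 st.py; python3 -c "
from h import *
c=camera('top'); crop(c,'pics/t4.png',150,125,190,180,3)"
```

```text
tcp box -199.99 0.33 39.28 F -7.28 -0.54 0.16 T [ 1.475  0.7   -0.02 ]
```

View pics/t4.png

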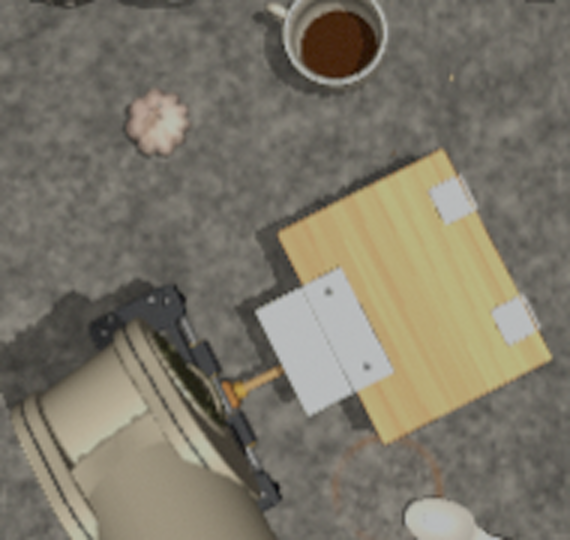

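Request:
jog_arm:
  commands:
    - {"translation":[0.5,-0.9,0],"twist":0}
    - {"translation":[0,0,0],"twist":0}
    - {"translation":[0,0,0],"twist":0}

```text
time: 10.1
ee_pos: [0.4679, 0.1645, 0.0393]
eef_rot: [-0.685, -0.171, 0.172, 0.687]
ft_force: [-4.9, 7.7, 0.5]
width: 0.0237
```

```bash
python3 st.py; python3 -c "
from h import *
c=camera('top'); crop(c,'pics/t5.png',150,125,190,180,3)"
```

```text
tcp box -199.21 0.29 39.25 F -9.14 -0.71 0.46 T [ 1.567  0.851 -0.137]
```

View pics/t5.png

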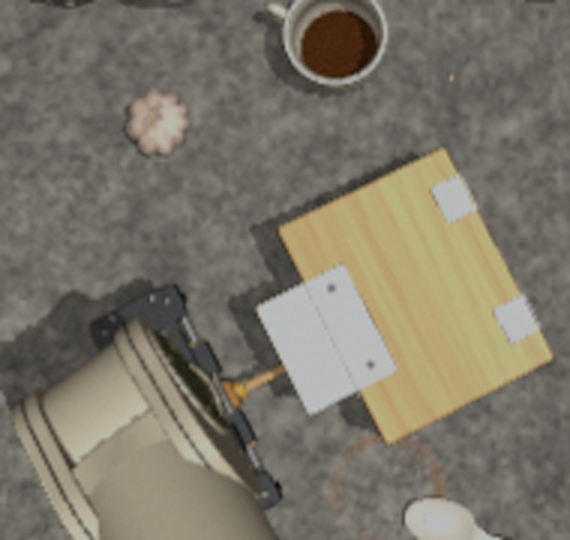

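Request:
jog_arm:
  commands:
    - {"translation":[0,0,0],"twist":0}
    - {"translation":[0,0,0],"twist":0}
    - {"translation":[0,0,0],"twist":0}
    - {"translation":[0,0,0],"twist":0}
    - {"translation":[0,0,0],"twist":0}
    - {"translation":[0,0,0],"twist":0}
    - {"translation":[0,0,0],"twist":0}
    - {"translation":[0,0,0],"twist":0}

```text
time: 10.95
ee_pos: [0.4679, 0.1646, 0.0393]
eef_rot: [-0.685, -0.171, 0.172, 0.687]
ft_force: [-4.0, 7.0, 1.2]
width: 0.0239
```

```bash
python3 st.py; python3 -c "
from h import *
c=camera('top'); crop(c,'pics/t6.png',150,125,190,180,3)"
```

```text
tcp box -199.24 0.31 39.25 F -8.1 -0.24 1.2 T [ 1.613  0.908 -0.095]
```

View pics/t6.png

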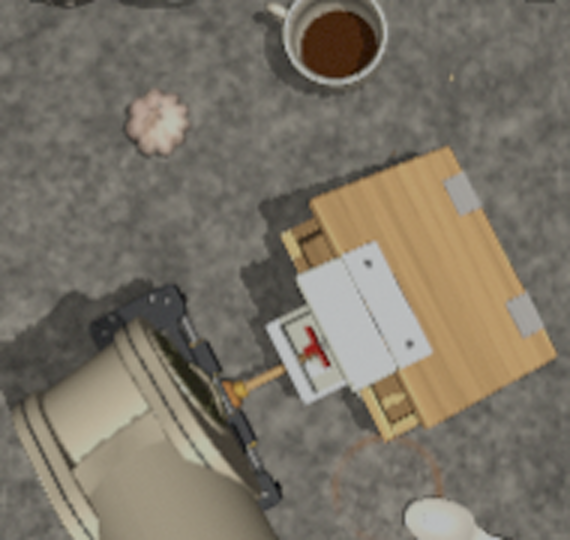

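Request:
jog_arm:
  commands:
    - {"translation":[-1.4,2.6,0],"twist":0}
    - {"translation":[-2.4,4.4,0],"twist":0}
    - {"translation":[-4.7,8.8,0],"twist":0}
    - {"translation":[-4.7,8.8,0],"twist":0}
    - {"translation":[-4.7,8.8,0],"twist":0}
    - {"translation":[-4.7,8.8,0],"twist":0}
    - {"translation":[-4.7,8.8,0],"twist":0}
    - {"translation":[-4.7,8.8,0],"twist":0}
    - {"translation":[-4.7,8.8,0],"twist":0}
    - {"translation":[0,0,0],"twist":0}

```text
time: 12.0
ee_pos: [0.4314, 0.2328, 0.0394]
eef_rot: [-0.686, -0.172, 0.172, 0.686]
ft_force: [-0.3, 0.5, -0.3]
width: 0.0236
```

Request:
jog_arm:
  commands:
    - {"translation":[0,0,-10],"twist":0}
    - {"translation":[0,0,-10],"twist":0}
    - {"translation":[0,0,-8],"twist":0}
    - {"translation":[0,0,-4],"twist":0}
    - {"translation":[0,0,0],"twist":0}
    - {"translation":[0,0,0],"twist":0}

```text
time: 12.6
ee_pos: [0.4323, 0.2313, 0.0073]
eef_rot: [-0.686, -0.171, 0.171, 0.686]
ft_force: [-0.3, 0.3, -1.7]
width: 0.0237
```

```bash
python3 st.py; python3 -c "
from h import *
c=camera('top'); crop(c,'pics/t7.png',130,115,220,190,3);c=camera('scene'); crop(c,'pics/s7.png',200,130,180,150,4)"
```

```text
tcp box -274.87 0.35 7.27 F -0.39 -0.18 -1.73 T [ 0.027 -0.18   0.001]
```

View pics/t7.png

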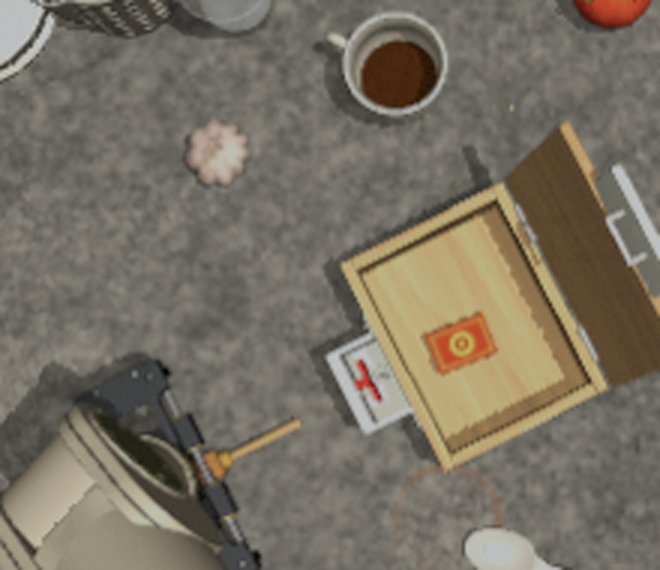

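View pics/s7.png

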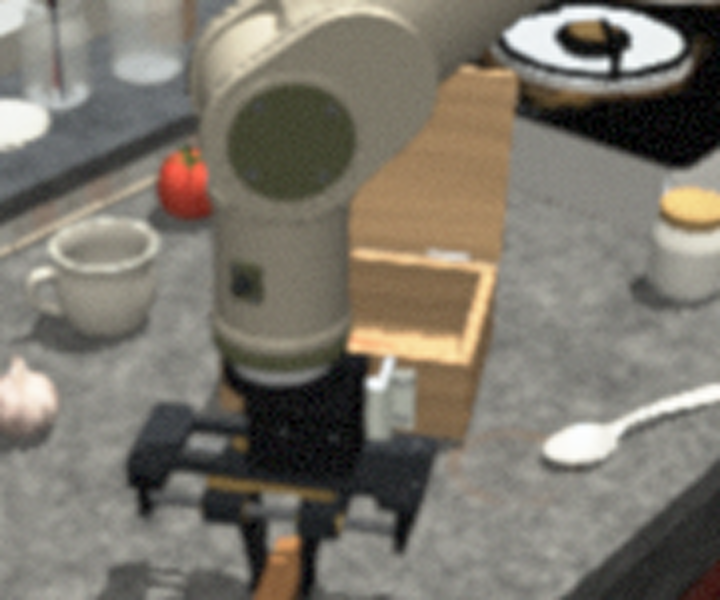

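Lid is fully open; the matchbox lies at about (460,343) in the crop. Lower the last bit and release.

Request:
jog_arm:
  commands:
    - {"translation":[0,0,-1.3],"twist":0}
    - {"translation":[0,0,0],"twist":0}

```text
time: 12.9
ee_pos: [0.4323, 0.2312, 0.006]
eef_rot: [0.686, 0.171, -0.171, -0.686]
ft_force: [0.9, -0.0, -1.3]
width: 0.0233
```

```bash
python3 st.py
```

```text
tcp box -274.83 0.35 6.03 F 0.43 0.78 -1.34 T [ 0.036 -0.117 -0.048]
```

Request:
jog_arm:
  commands:
    - {"translation":[0,0,-0.6],"twist":0}
    - {"translation":[0,0,0],"twist":0}

```text
time: 13.1
ee_pos: [0.4324, 0.2313, 0.0056]
eef_rot: [0.686, 0.171, -0.171, -0.686]
ft_force: [-0.4, -0.5, 2.4]
width: 0.0237
```

Request:
jog_arm:
  commands:
    - {"translation":[0,0,0],"twist":0}
    - {"translation":[0,0,0],"twist":0}
    - {"translation":[0,0,0],"twist":0}
    - {"translation":[0,0,0],"twist":0}
    - {"translation":[0,0,0],"twist":0}
    - {"translation":[0,0,0],"twist":0}
  grip: 0.3

```text
time: 13.7
ee_pos: [0.4323, 0.2313, 0.0054]
eef_rot: [-0.686, -0.171, 0.171, 0.686]
ft_force: [0.1, 0.3, -0.7]
width: 0.0589
```

Request:
jog_arm:
  commands:
    - {"translation":[0,0,10],"twist":0}
    - {"translation":[0,0,20],"twist":0}
    - {"translation":[0,0,40],"twist":0}
    - {"translation":[0,0,45],"twist":0}
    - {"translation":[0,0,45],"twist":0}
    - {"translation":[0,0,40],"twist":0}
    - {"translation":[0,0,0],"twist":0}

```text
time: 14.4
ee_pos: [0.4343, 0.233, 0.2113]
eef_rot: [-0.686, -0.174, 0.168, 0.686]
ft_force: [0.7, 0.3, -0.2]
width: 0.0609
```

```bash
python3 st.py
python3 - <<'E'
from h import *
c=camera('top'); crop(c,'pics/t8.png',130,115,220,190,3); np.save("top2.npy",c,allow_pickle=True)
M=R.from_quat(read_state()["eef_rot"]).as_matrix();print("jaw yaw",np.arctan2(M[1,0],M[0,0]), read_state()["joint_positions"].round(2),read_state()["width"])
im=c["img"].astype(int)
hsv=cv2.cvtColor(c["img"],cv2.COLOR_RGB2HSV)
m=(((hsv[...,0]<12)|(hsv[...,0]>174))&(hsv[...,1]>140)&(hsv[...,2]>80)).astype(np.uint8)
m[:,:265]=0;m[:,305:]=0;m[:210]=0;m[255:]=0
m=cv2.morphologyEx(m,cv2.MORPH_CLOSE,np.ones((5,5)))
cn=max(cv2.findContours(m,0,cv2.CHAIN_APPROX_NONE)[0],key=cv2.contourArea); r=cv2.minAreaRect(cn); print(r)
b=cv2.boxPoints(r); P=onz(c,b,.028); print(P.round(4),np.linalg.norm(P[0]-P[1]),np.linalg.norm(P[1]-P[2]),P.mean(0))
for a,bb in((0,1),(1,2)): v=P[bb]-P[a]; print("edge yaw",np.arctan2(v[1],v[0]))
exec(open("st.py").read().split("s=read")[0].split("\n",1)[1])
q=P.mean(0)-o; print("box frame",q@ex,q@ey)
E
```

```text
tcp box -275.46 2.91 211.25 F 0.03 0.74 -0.25 T [ 0.032 -0.18  -0.042]
jaw yaw 0.4881454141328166 [ 0.22  0.11 -0.85  1.79  0.09  1.27 -0.16] 0.06112072962512731
((283.2069091796875, 229.01724243164062), (13.92715072631836, 20.42648696899414), 68.19859313964844)
[[ 0.5553  0.0308  0.028 ]
 [ 0.5753 -0.0171  0.028 ]
 [ 0.5427 -0.0307  0.028 ]
 [ 0.5228  0.0171  0.028 ]] 0.05189391901129099 0.03532781723315156 [5.49046664e-01 1.82343778e-06 2.80000000e-02]
edge yaw -1.1749906740845788
edge yaw -2.74741486866526
box frame -0.015883902432857193 -0.0057965276264126415
```

View pics/t8.png

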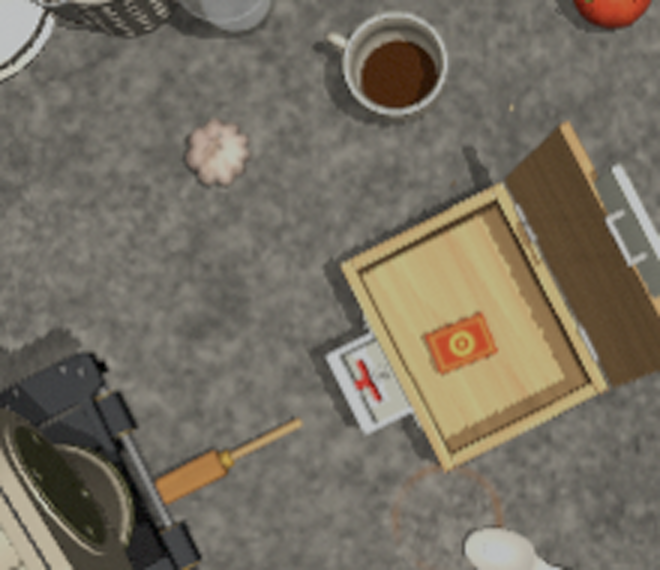

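Request:
jog_arm:
  commands:
    - {"translation":[16.5,-33.1,0],"twist":-0.014}
    - {"translation":[16.5,-33.1,0],"twist":-0.014}
    - {"translation":[16.5,-33.1,0],"twist":-0.014}
    - {"translation":[16.5,-33.1,0],"twist":-0.014}
    - {"translation":[16.5,-33.1,0],"twist":-0.014}
    - {"translation":[16.5,-33.1,0],"twist":-0.014}
    - {"translation":[16.5,-33.1,0],"twist":-0.01}
    - {"translation":[0,0,-30],"twist":0}
    - {"translation":[0,0,-30],"twist":0}
    - {"translation":[0,0,-20],"twist":0}
    - {"translation":[0,0,0],"twist":0}
    - {"translation":[0,0,0],"twist":0}

```text
time: 15.65
ee_pos: [0.5474, -0.0002, 0.1253]
eef_rot: [-0.693, -0.138, 0.139, 0.694]
ft_force: [-0.5, -0.1, 0.2]
width: 0.0612
```

Run:
```python
from h import *
s=read_state();M=R.from_quat(s["eef_rot"]).as_matrix();print(s["ee_pos"],"jaw yaw",np.arctan2(M[1,0],M[0,0]), s["joint_positions"].round(2),M[:,1])
c=camera('top'); crop(c,'pics/t9.png',170,125,180,160,4)
c=camera('scene'); crop(c,'pics/s9.png',200,130,180,150,4)
```

```text
[ 5.47445923e-01 -1.84882789e-04  1.25321563e-01] jaw yaw 0.3944960362155283 [ 0.46  0.3  -0.63  1.76  0.2   1.14  0.16] [-1.05326326e-03  4.71919935e-04 -9.99999334e-01]
```

View pics/t9.png

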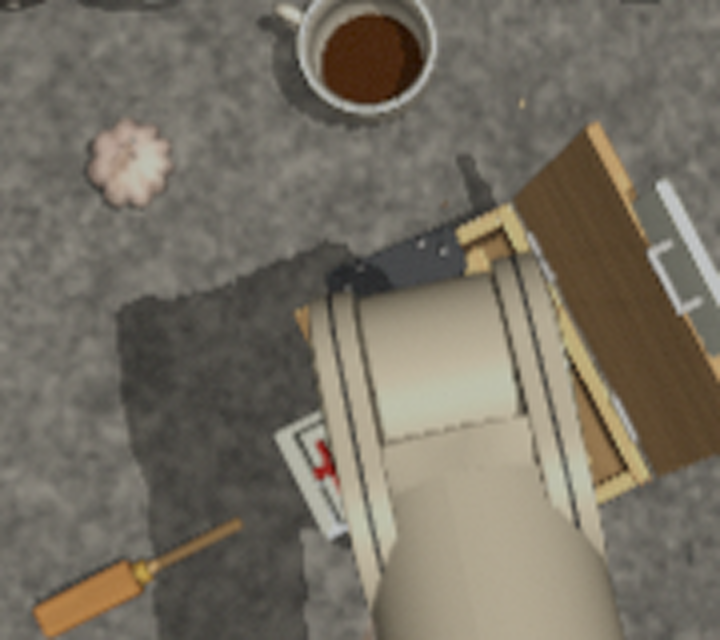

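View pics/s9.png

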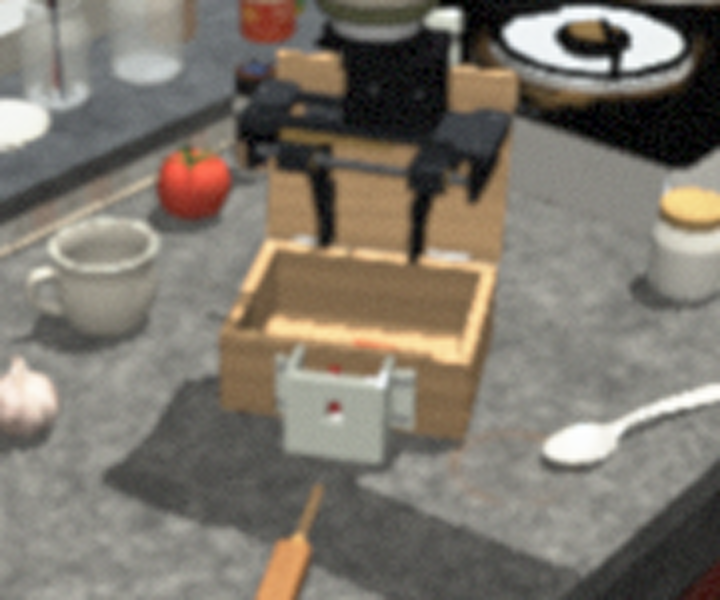

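Request:
jog_arm:
  commands:
    - {"translation":[1.5,0,-20],"twist":0}
    - {"translation":[0,0,-20],"twist":0}
    - {"translation":[0,0,-20],"twist":0}
    - {"translation":[0,0,-20],"twist":0}
    - {"translation":[0,0,-15],"twist":0}
    - {"translation":[0,0,-7],"twist":0}
    - {"translation":[0,0,-4],"twist":0}
    - {"translation":[0,0,0],"twist":0}

```text
time: 16.55
ee_pos: [0.5495, -0.0004, 0.0196]
eef_rot: [-0.693, -0.139, 0.138, 0.693]
ft_force: [-0.5, -0.9, -1.0]
width: 0.0609
```

```bash
python3 st.py;python3 - <<'E'
from h import *
c=camera('top'); crop(c,'pics/t10.png',170,125,180,160,4)
c=camera('scene'); crop(c,'pics/s10.png',200,130,180,150,4)
E
```

```text
tcp box -15.3 -5.57 19.64 F 0.56 -0.82 -0.98 T [ 0.006 -0.113  0.01 ]
```

View pics/s10.png

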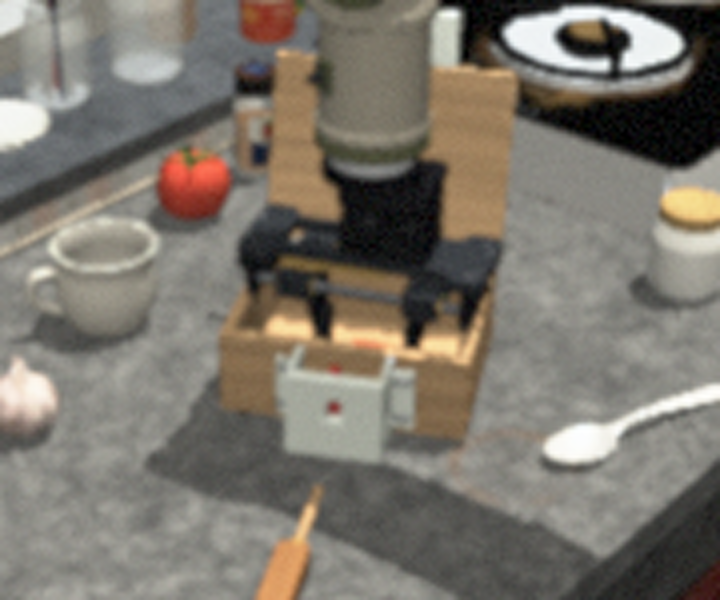

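Request:
jog_arm:
  commands:
    - {"translation":[0,0,-2],"twist":0}
    - {"translation":[0,0,0],"twist":0}

```text
time: 16.85
ee_pos: [0.5494, -0.0005, 0.0176]
eef_rot: [0.693, 0.139, -0.138, -0.693]
ft_force: [-0.2, -0.7, 0.3]
width: 0.061
```

Request:
jog_arm:
  commands:
    - {"translation":[0,0,0],"twist":0}
    - {"translation":[0,0,0],"twist":0}
    - {"translation":[0,0,0],"twist":0}
    - {"translation":[0,0,0],"twist":0}
    - {"translation":[0,0,0],"twist":0}
    - {"translation":[0,0,0],"twist":0}
    - {"translation":[0,0,0],"twist":0}
    - {"translation":[0,0,0],"twist":0}
  grip: 1
  grip_force: 12

```text
time: 17.65
ee_pos: [0.5493, -0.0005, 0.0174]
eef_rot: [-0.693, -0.138, 0.138, 0.693]
ft_force: [-0.0, 0.1, 0.5]
width: 0.0377
```

```bash
python3 st.py; python3 -c "
from bench import *
print(read_state()['width'])"
```

```text
tcp box -15.36 -5.77 17.42 F -0.07 0.02 0.53 T [ 0.031 -0.1   -0.078]
0.03765948869895437
```

Request:
jog_arm:
  commands:
    - {"translation":[0,0,0],"twist":0}
    - {"translation":[0,0,0],"twist":0}
    - {"translation":[0,0,3],"twist":0}
    - {"translation":[0,0,5],"twist":0}
    - {"translation":[0,0,10],"twist":0}
    - {"translation":[0,0,20],"twist":0}
    - {"translation":[0,0,25],"twist":0}
    - {"translation":[0,0,25],"twist":0}
    - {"translation":[0,0,25],"twist":0}
    - {"translation":[0,0,25],"twist":0}
    - {"translation":[0,0,15],"twist":0}
    - {"translation":[0,0,0],"twist":0}

```text
time: 18.85
ee_pos: [0.5504, -0.0003, 0.1728]
eef_rot: [0.694, 0.14, -0.137, -0.693]
ft_force: [0.4, -0.5, -0.2]
width: 0.037
```

```bash
python3 st.py;python3 - <<'E'
from h import *
c=camera('top'); print("target px",proj(c,[.56,.25,0])); crop(c,'pics/t11.png',110,125,240,160,3)
c=camera('scene'); crop(c,'pics/s11.png',200,130,180,150,4)
E
```

```text
tcp box -14.95 -4.72 172.79 F 0.59 0.12 -0.16 T [ 0.052 -0.097 -0.018]
target px [[187.68155172 223.58536398]]
```

View pics/s11.png

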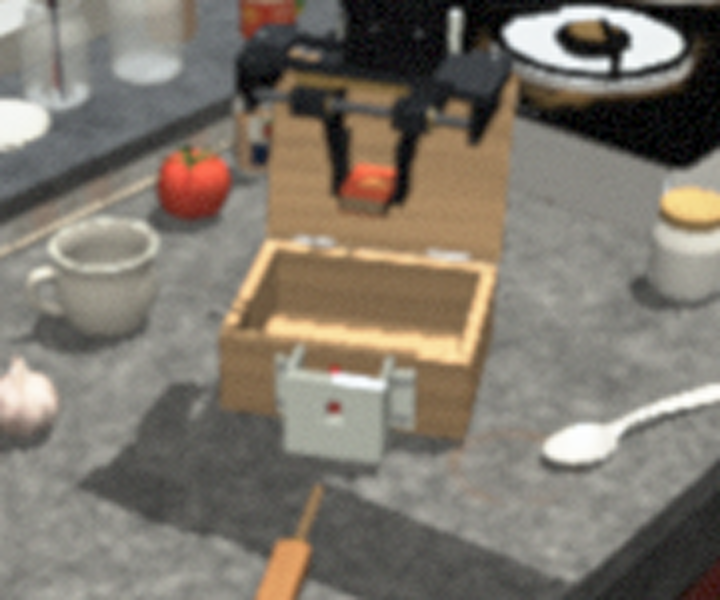

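View pics/t11.png

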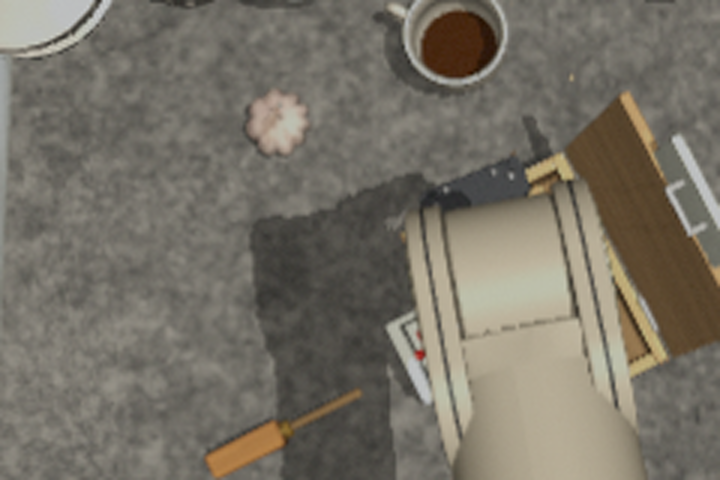

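Request:
jog_arm:
  commands:
    - {"translation":[1,20,0],"twist":0}
    - {"translation":[1,30,0],"twist":0}
    - {"translation":[1,30,0],"twist":0}
    - {"translation":[1,30,0],"twist":0}
    - {"translation":[1,30,0],"twist":0}
    - {"translation":[1,30,0],"twist":0}
    - {"translation":[1,30,0],"twist":0}
    - {"translation":[1,30,0],"twist":0}
    - {"translation":[1,20,0],"twist":0}
    - {"translation":[0,0,0],"twist":0}
    - {"translation":[0,0,-25],"twist":0}
    - {"translation":[0,0,-30],"twist":0}
    - {"translation":[0,0,-30],"twist":0}
    - {"translation":[0,0,-30],"twist":0}
    - {"translation":[0,0,-25],"twist":0}
    - {"translation":[0,0,-15],"twist":0}
    - {"translation":[0,0,-6],"twist":0}
    - {"translation":[0,0,0],"twist":0}
    - {"translation":[0,0,0],"twist":0}

```text
time: 20.85
ee_pos: [0.5589, 0.2498, 0.0104]
eef_rot: [-0.693, -0.139, 0.138, 0.694]
ft_force: [-0.7, -0.3, -0.3]
width: 0.0374
```

```bash
python3 st.py
python3 - <<'E'
from h import *
c=camera('scene'); crop(c,'pics/s12.png',150,150,180,150,4)
print(read_state()["ee_pos"])
E
```

```text
tcp box -231.5 120.72 10.41 F -0.06 -0.77 -0.32 T [ 0.048 -0.083 -0.019]
[0.55904085 0.24987992 0.01063833]
```

View pics/s12.png

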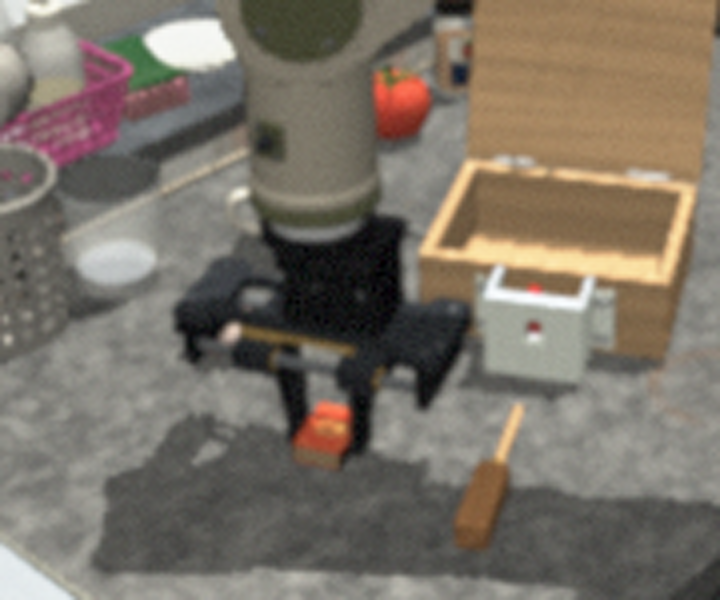

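Request:
jog_arm:
  commands:
    - {"translation":[0,0,-3],"twist":0}
    - {"translation":[0,0,-2],"twist":0}
    - {"translation":[0,0,-1],"twist":0}
    - {"translation":[0,0,0],"twist":0}

```text
time: 21.3
ee_pos: [0.5584, 0.2496, 0.0035]
eef_rot: [0.693, 0.139, -0.138, -0.693]
ft_force: [-0.5, 0.3, 0.4]
width: 0.0374
```

```bash
python3 st.py
```

```text
tcp box -231.55 120.14 3.5 F -0.48 -0.33 0.44 T [-0.028 -0.113  0.037]
```

Request:
jog_arm:
  commands:
    - {"translation":[0,0,-0.4],"twist":0}
    - {"translation":[0,0,0],"twist":0}

```text
time: 21.5
ee_pos: [0.5583, 0.2495, 0.0034]
eef_rot: [0.694, 0.138, -0.138, -0.693]
ft_force: [-2.2, -1.4, 4.4]
width: 0.0375
```

Request:
jog_arm:
  commands:
    - {"translation":[0,0,0],"twist":0}
    - {"translation":[0,0,0],"twist":0}
    - {"translation":[0,0,0],"twist":0}
    - {"translation":[0,0,0],"twist":0}
    - {"translation":[0,0,0],"twist":0}
    - {"translation":[0,0,0],"twist":0}
  grip: 0.3

```text
time: 22.1
ee_pos: [0.5583, 0.2495, 0.0029]
eef_rot: [-0.693, -0.138, 0.138, 0.693]
ft_force: [-0.5, -0.7, -0.3]
width: 0.0606
```

Request:
jog_arm:
  commands:
    - {"translation":[0,0,10],"twist":0}
    - {"translation":[0,0,20],"twist":0}
    - {"translation":[0,0,40],"twist":0}
    - {"translation":[0,0,40],"twist":0}
    - {"translation":[0,0,40],"twist":0}
    - {"translation":[0,0,40],"twist":0}
    - {"translation":[-40,0,0],"twist":0}
    - {"translation":[-40,0,0],"twist":0}
    - {"translation":[-40,0,0],"twist":0}
    - {"translation":[0,0,0],"twist":0}
    - {"translation":[0,0,0],"twist":0}

```text
time: 23.2
ee_pos: [0.4382, 0.2496, 0.194]
eef_rot: [0.694, 0.139, -0.138, -0.693]
ft_force: [0.8, -0.8, -0.2]
width: 0.0612
```

```bash
python3 st.py
python3 - <<'E'
from h import *
c=camera('scene'); crop(c,'pics/s13.png',150,130,200,150,4)
c=camera('top'); crop(c,'pics/t13.png',110,115,320,190,2)
E
```

```text
tcp box -288.24 14.13 194.03 F 1.08 0.33 -0.25 T [ 0.033 -0.157 -0.027]
```

View pics/s13.png

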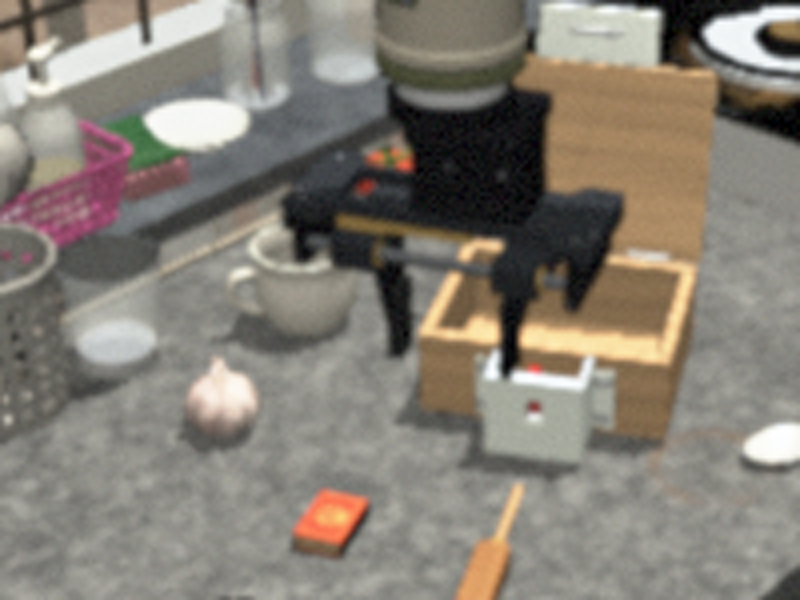

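View pics/t13.png

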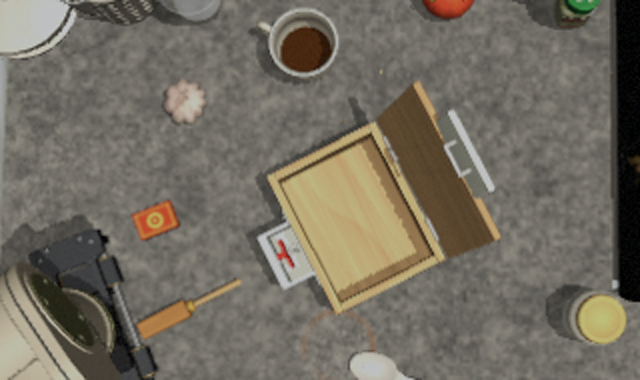

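The pictures show everything in place: the matchbox flat at about (155,220) in the top crop, the dowel lying on the worktop, the lid open and the bystanders unmoved.

```bash
python3 -c "
from bench import *
print(close_job())"
```

```text
the job is handed in; nothing more can be done
None
```

The job is done and handed in at about 23 s on the robot's clock, inside the 72 s limit; the system gives no verdict, so I have only my own checks.

- **Opening the box:** I picked up the dowel and found the slot from the camera view. The tip went in at the first try without touching the face. The catch pushed back with at most about 9 N in the readings (limit 20 N), and the lid sprang fully open.
- **Dowel and matchbox:** I laid the dowel on the worktop. Then I lifted the matchbox out, lowered it until it touched the worktop (about 4 N) and let go.
- **Last checks:** The final pictures show the matchbox flat on the worktop, the dowel lying down and the lid open. The jar, cup and garlic are where they were by eye; I did not measure them again. The gripper is open and clear of everything.
- **Where measurements disagreed:** The two cameras differed by about 1.3 mm on the box's sideways position, which I corrected for when lining up with the slot. The matchbox measured 37.4 mm in the gripper against 36 mm nominal, which did not affect the hold.

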